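# Switch on a refractometer lamp behind its guard with a bent rod

## Robot

A 6-joint arm with a two-finger parallel gripper is mounted at the origin on the work surface. World frame = base frame: x ahead of the robot, y to its left, z up, the work surface at z = 0. Lengths are in m, angles in rad, forces in N, time in s.
With the tool pointing down it reaches from about 0.225 to 0.875 m from the base axis. Payload 3.4 kg.
Tool frame: the origin (TCP) lies on the centre line of the jaws, within the pads' length; the fingertips stand 14 mm ahead of it and the grasp point (between the pads) lies 5 mm behind it; z points along the fingers, y is the line along which they close (so a half turn about z gives the same grasp; the last joint's range is limited). The gripper opens to 85 mm and grips with 20 to 120 N. Pads are 22 mm wide; open, the fingers measure 114 mm over their backs; the gripper's body (76 mm by 85 mm) begins 54 mm behind the grasp point. The pads swing forward as they close: fully open they stand 13 mm farther back than shut.
Start: joints at [1.199, 0.276, 1.505, -0, 1.361, -0.121], TCP at [0.143, 0.557, 0.245] pointing down, gripper open.
Joint ranges: [-2.89, 2.89], [-0.75, 2.08], [0.22, 2.7], [-1.18, 4.32], [0.11, 2.71], [-2.7, 2.7]. Speed limits (rad/s): [2.57, 2.57, 3.14, 3.14, 3.14, 3.14].

## Interface

Orientations are given as a unit quaternion [x, y, z, w].
In Python, from rig import arm gives the robot as it stands.
- The arm moves only by the tool step_arm, never from a script. Its argument "commands" is a list of rows, each an object of numbers: "tx", "ty", "tz": the shift along the tool's x, y, z in cm; "rx", "ry", "rz": the turn, a rotation vector about the tool's x, y, z in rad; "jaw": the closure, from -1 (fully open) to 1 (shut), so that 0 is half open. In form: [{"tx": .., "ty": .., "tz": .., "rx": .., "ry": .., "rz": .., "jaw": ..}, ...]. A call has 1 to 8 rows; each row shifts and turns the commanded pose from where the row before left it, along the tool's axes as they then stand; what a row does not reach is not made up. A row lasts 1/12 s, in which the tool goes at most 41.7 mm and 7.16 degrees, less where a joint would pass 70% of its speed; a pose out of reach is approached as far as the arm can. A call with a gripper value outside its range is refused whole. The fingers move at their own pace and stop on an object; "newtons" is the grip in N (left out, the last holds). Time passes only in rows, so rows that do not move let the fingers close. It gives the time, the measured TCP pose, the force, the opening and the grip force at its end, in the units of the state.
- arm.get_state(): the state, without advancing time (a new reading comes with each control period).
- arm.camera(name): name is "scene" or "side" or "wrist"; returns the picture (400x640x3 uint8, red, green, blue); there is no depth.
- arm.camera_params(name): a dict with "K" (3x3 intrinsics, pixels), "R" (3x3) and "t" (3): a world point X has camera coordinates R X + t. Camera axes: x right, y down, z forward; pixel columns grow to the right and rows downward; lengths in m; the calibration is good to about 2 mm. A picture is of the moment at which its call begins: read the wrist's pose just before it. camera_params takes no time and is no camera call; for the wrist camera it gives the pose at the moment of the call.
- arm.finish_job(): hands the job in; it is judged then, once.
The state is a dict: "clock": time; "joints": joint angles; "qd": joint speeds; "joint_torque": joint torques, N m; "tcp_pos": TCP position; "tcp_rot": TCP orientation; "ft_force": force on the tool from outside, world axes, zero at the start; "ft_torque": the same for the moment, N m; "gripper_width": opening from 0.0 (shut) to 1.0 (fully open); "finger_force": force on a finger pad.
Only numpy, scipy, OpenCV 4.12 (cv2) and the standard library are available. Lean on these libraries where they do the work, as an engineer would, in place of code of your own. Each camera call takes 0.05 s, during which the arm holds its last target. There are 200 camera calls.

## Task

Take the bent rod from its rack, reach over the lamp unit's front screen with it and pull the slide switch behind the screen towards the screen until you feel its hidden stop; keep it pressed there with about 8 N for two seconds so that the contacts seat, never pushing anything on the unit with more than 12 N. Then hang the rod back in its rack as it was, leaving the switch on. Only the rod may touch the lamp unit, and leave the glassware and bottles alone.

Things in the scene. Friction and masses are not known exactly. Their poses are not given: they have to be found in the camera images.
- unit: Lamp unit, fixed: a cream box 200 (x) by 150 (y) by 35 mm high, origin at the centre of its underside, own x pointing from its front (robot side) to its back. On it stands an aluminium guard, open above and at the back: a front screen and two side wings, top edges 125 mm above the bench. The slide switch stands between the wings behind the screen.
- lever: The slide switch: a black upright tab, 10 mm thick (unit's x), 30 wide (y), 26 high, origin at its centre, 53 mm above the bench, on the unit's own y = 0. It starts at own x = 25 to 60 mm and slides along the unit's x at about 2 N. Towards the screen it is on; its hard stop is hidden and set differently each time, at own x = 5 to 25 mm, 20 to 35 mm from where it starts. It stays where it is left.
- screen_top (a point): Middle of the top edge of the guard's front screen, 125 mm above the bench, at the unit's own x = -20 mm. The screen is 120 mm wide (unit's y), 4 mm thick; from its ends wings 4 mm thick run back along the unit's x, at own y = -58 and +58 mm, to own x = +75 mm.
- rack: Steel rack for the rod, fixed: base plate 160 by 80 by 8 mm with two notched upright posts. Origin on the bench, straight below the middle of the hung rod's handle; own x runs along the hung rod from handle to bend. Hung, the handle lies in the rear notch, the thin rod in the front notch, the middle of the handle 150 mm above the origin and the leg hanging down in front of the front post.
- rack_rear (a point): Middle of the floor of the rear post's notch: 45 mm behind the rack's origin (own x = -45 mm), 139 mm above the bench. The notch is 22 mm wide, its cheeks rise 14 mm above this floor; the post is 12 mm thick along the rack's x.
- rack_front (a point): Middle of the floor of the front post's notch: own x = +100 mm, 146 mm above the bench. The notch is 18 mm wide, its cheeks rise 14 mm above this floor; the post is 12 mm thick along the rack's x.
- rod_grip (a point): Middle of the bent rod's handle, the place to grip it from above between the posts. The handle is a grey bar 120 long (own x), 14 wide (y), 22 mm high (z). From its front end an 8 mm steel rod goes on along own x to 140 mm from this point, where it is bent square down (own -z). The rod as a whole weighs 0.1 to 0.2 kg.
- rod_tip (a point): Lower end of the rod's hanging leg: 140 mm ahead of the handle's middle (own x) and 105 mm below it. The leg is 8 mm thick and upright when the handle is level.
- vial_deck: Small clear vial, 22 mm wide and 40 mm high, on the lamp unit's box in front of the screen; origin at its underside's centre. A bystander: leave it alone.
- vial_mid: Clear vial 36 mm wide, 60 mm high, near the middle of the bench; origin at its underside's centre. A bystander: leave it alone.
- bottle_mid: White bottle 48 mm wide, 95 mm high, in the middle, farther back; origin at its underside's centre. A bystander: leave it alone.
- bottle_left: Amber jar 60 mm wide, 100 mm high, at the left; origin at its underside's centre. A bystander: leave it alone.
- beaker: Glass beaker 70 mm wide, 85 mm high, at the right; origin at its underside's centre. A bystander: leave it alone.
- pipette: Dropper pipette, 170 mm long, lying near the robot; origin at its underside on its length. A bystander: leave it alone.
- dish: White dish 90 mm wide, 18 mm high, at the back; origin at its underside's centre. A bystander: leave it alone.
There are look-alikes about, which are no part of the job. What is meant by the rack is not brown, and is the smaller of those in its own colour. What is shaped like the part that bears rod_grip but green is not meant.

How it is judged:
On the way, in this order (a step that is already met when the one before it is completed fails the run):
1. the rod is lifted clear of its rack (z of rod_grip in the frame of rack above 0.18 m), for 0.1 s.
2. the rod presses the switch, stopped, with more than 5.5 N for 1.5 s (sliding it takes 2 N, so it is home against its stop) (x of lever in the frame of unit below 0.028 m and contact force between rod and lever above 5.5 N), for 1.5 s.
At the end, for the whole second after the job is handed in: The switch is on (tab centre at the unit's own x below 28 mm); the rod hangs at rest in both notches of its rack, leg in front: middle of the handle within 20 mm sideways and 8 mm in height of its place, in line with the rack within 0.15 rad, upright within 0.2 rad (x of lever in the frame of unit below 0.028 m and z of rod_grip in the frame of rack between 0.142 and 0.158 m and horizontal distance between rod_grip and rack below 0.02 m and angle between the x axis of rod_grip and the x axis of rack, either way round below 0.15 rad and x of rod_tip in the frame of rack above 0.095 m and angle between rod_grip's own z axis and vertical below 0.2 rad and linear speed of rod below 0.02 m/s); the robot touches nothing.
It fails at once if the rod pushes on the lamp unit or its switch with more than 12 N (contact force between rod and unit above 12 N).
It fails at once if the gripper or arm touches the lamp unit (contact force between any of the fingers, the arm and unit above 0.5 N).
It fails at once if a bottle, vial, beaker, dish or pipette is moved by more than 20 mm (distance of any of vial_deck, vial_mid, bottle_mid, bottle_left, beaker, pipette, dish from where it was at the start of the episode above 0.02 m).
It also fails if it takes over 64 s, if anything falls off the work surface, if the arm or the gripper's body presses on something with over 40 N, if the wrist force passes 120 N, or if a joint passes its speed limit or range.

## Working session

There is one attempt and no reset: what is moved stays moved. The work goes in short steps, Python scripts to look and compute and a tool call to move; the robot and the scene stay as the last step left them, time stands still between calls to the robot, and variables do not carry over. Pictures are saved under pics/ and viewed, at most 10 in all, crops included, and the job is handed in when it is done.

Besides the shell and the picture viewer there is one more tool, called as name(argument=value, ...), one argument or row to a line, values as JSON. step_arm: Moves the arm, as the interface text tells. Its arguments: {"type":"object","properties":{"commands":{"type":"array"},"newtons":{"type":"number"}},"required":["commands"]}

```bash
mkdir -p pics; ls
python3 - <<'E'
from rig import arm
import cv2
s=arm.get_state();print(s)
for n in("scene","side"):
    im=arm.camera(n);cv2.imwrite(f"pics/{n}0.png",im[:,:,::-1])
    p=arm.camera_params(n);print(n,p)
E
```

```text
pics
{'clock': 0.0, 'joints': array([ 1.19895586e+00,  2.76608059e-01,  1.50612862e+00,  4.90070077e-05,
        1.36070695e+00, -1.20991466e-01]), 'qd': array([ 0.00088872, -0.00144197,  0.00114106, -0.00047438,  0.00128832,
        0.00082241]), 'joint_torque': array([-7.79829297e-04, -4.16775835e+01, -2.45807970e+01, -2.66126654e-04,
        1.07564570e-02, -1.14701773e-06]), 'tcp_pos': array([0.14253131, 0.55653852, 0.24443404]), 'tcp_rot': array([ 1.25100948e-01,  9.92143586e-01, -8.91683611e-04, -2.48989407e-04]), 'ft_force': array([-0.87917977,  0.06711175, -0.43866334]), 'ft_torque': array([ 0.01591565, -0.07443989,  0.03567903]), 'finger_force': 0.0, 'gripper_width': 1.0035187998971715}
scene {'K': array([[435.79835478,   0.        , 318.52812886],
       [  0.        , 435.79835478, 204.08002663],
       [  0.        ,   0.        ,   1.        ]]), 'R': array([[ 0.36041441,  0.93277011,  0.00643253],
       [ 0.47246063, -0.17660008, -0.86347748],
       [-0.80429   ,  0.31424884, -0.50434637]]), 't': array([-0.19776002, -0.1299944 ,  1.73876517])}
side {'K': array([[370.92241608,   0.        , 318.69809742],
       [  0.        , 370.92241608, 201.72537277],
       [  0.        ,   0.        ,   1.        ]]), 'R': array([[ 0.97133438, -0.23742415, -0.01180204],
       [-0.15383801, -0.58997137, -0.79263337],
       [ 0.18122744,  0.77172765, -0.60958433]]), 't': array([-0.50182026,  0.17592073,  0.98273631])}
```

View pics/scene0.png

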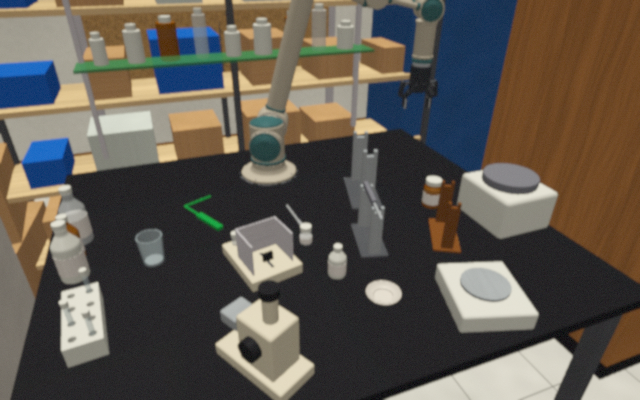

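View pics/side0.png

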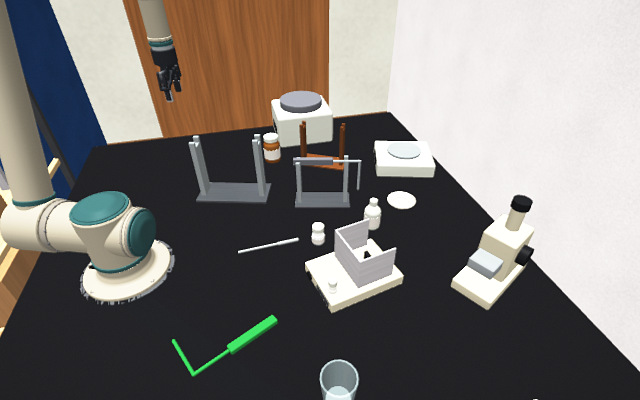

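In the side view the rack candidates are a large grey one at (233,165), a small grey one holding the rod at (322,175), and a brown one at (323,150). The rod candidates are the grey one on the small rack at (330,161) and a green one on the bench at (230,345). I choose the small grey rack and its grey rod. The unit is at (355,265). Next I'll check this in close crops.

Run:
```python
import cv2,numpy as np
a=cv2.imread("pics/side0.png");b=cv2.imread("pics/scene0.png")
def c(im,x,y,w,h):return cv2.resize(im[y:y+h,x:x+w],(400,300),interpolation=cv2.INTER_CUBIC)
m=np.vstack([np.hstack([c(a,282,145,100,75),c(a,300,215,110,82.5.__int__()+1)]),np.hstack([c(b,335,175,100,75),c(b,210,210,100,75)])])
cv2.imwrite("pics/crop1.png",m)
```

```text
(no output)
```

View pics/crop1.png

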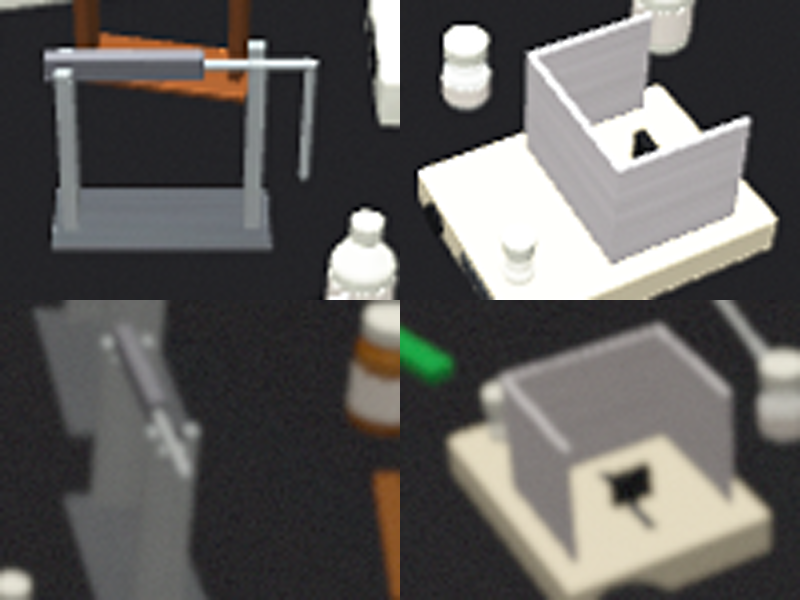

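The crops confirm it: the grey rod hangs in the small grey rack, handle rear at side (293,160), bend at (361,161) and tip at (358,190). The unit's screen corners are at side (336,230) and (360,262), with the wings open towards the back and the black tab at scene (267,256). Now I'll fit the poses.

```bash
cat > h.py <<'E'
import numpy as np
from rig import arm
from scipy.optimize import least_squares
from scipy.spatial.transform import Rotation as Ro
P={n:arm.camera_params(n) for n in("side","scene")}
def proj(n,X,p=None):
    p=p or P[n];c=p["R"]@np.asarray(X)+p["t"];u=p["K"]@c;return u[:2]/u[2]
def w(q,l):
    c,s=np.cos(q[2]),np.sin(q[2]);return np.array([q[0]+c*l[0]-s*l[1],q[1]+s*l[0]+c*l[1],l[2]])
def fit(obs,q0):
    f=lambda q:np.concatenate([proj(n,w(q,np.array(l)/1000))-uv for n,uv,l in obs])
    r=least_squares(f,q0,loss="soft_l1");return r.x,f(r.x).reshape(-1,2).round(1)
E
cat > fit.py <<'E'
from h import *
S=lambda x,y:("side",np.array([282+x/4,145+y/4]))
C=lambda x,y:("scene",np.array([335+x/4,175+(y-300)/4]))
SU=lambda x,y:("side",np.array([300+(x-400)/3.636,215+y/3.614]))
CU=lambda x,y:("scene",np.array([210+(x-400)/4,210+(y-300)/4]))
rack=[(*S(318,62),(144,0,152)),(*S(305,180),(140,0,45)),(*S(45,50),(-60,7,161)),(*S(45,77),(-60,-7,139)),(*S(204,80),(60,-7,139)),
 (*C(123,325),(-60,0,161)),(*C(187,475),(144,0,150)),(*C(128,341),(-45,0,153)),(*C(172,431),(100,0,160)),
 (*S(52,248),(-52.5,-40,0)),(*S(272,248),(107.5,-40,0))]
unit=[(*SU(528,52),(-22,60,125)),(*SU(617,172),(-22,-60,125)),(*SU(650,13),(75,60,125)),(*SU(749,119),(75,-60,125)),(*SU(419,172),(-100,75,35)),(*SU(776,219),(100,-75,35)),
 (*CU(503,380),(-22,-60,125)),(*CU(660,325),(-22,60,125)),(*CU(571,449),(75,-60,125)),(*CU(730,393),(75,60,125)),(*CU(448,438),(-100,-75,35)),(*CU(772,517),(100,75,35))]
q,r=fit(rack,[.4,.3,0]);print("rack",q,r.tolist())
u,r=fit(unit,[.5,0,0]);print("unit",u,r.tolist())
for lx in(25,35,45,55,60):
    print(lx,[ (400+4*(p[0]-210),300+4*(p[1]-210)) for p in[proj("scene",w(u,np.array(l)/1e3)).round(2) for l in((lx+5,-15,66),(lx+5,15,66),(lx+5,-15,40),(lx+5,15,40))]])
E
python3 fit.py
```

```text
rack [ 0.54186939  0.16386881 -0.25835326] [[-0.2, -0.3], [-0.1, -0.7], [0.1, -1.0], [0.2, 0.9], [0.3, 0.2], [0.4, -0.9], [-0.1, 0.4], [0.0, -0.3], [0.1, -0.3], [2.4, 1.1], [-2.1, 1.2]]
unit [ 0.56314944 -0.17688939  0.21044765] [[-0.2, 0.1], [0.6, -0.7], [0.1, -0.6], [0.6, 0.1], [-0.6, -1.2], [0.9, -0.5], [-0.7, -0.9], [0.1, -0.0], [-1.8, 0.0], [0.2, -0.5], [-0.1, -0.3], [-0.1, -1.2]]
25 [(np.float64(602.0799999999999), np.float64(466.03999999999996)), (np.float64(641.8800000000001), np.float64(451.76)), (np.float64(604.4000000000001), np.float64(497.0799999999999)), (np.float64(643.76), np.float64(482.55999999999995))]
35 [(np.float64(608.8399999999999), np.float64(473.6)), (np.float64(648.8399999999999), np.float64(459.12)), (np.float64(611.1199999999999), np.float64(504.72)), (np.float64(650.6400000000001), np.float64(490.03999999999996))]
45 [(np.float64(615.72), np.float64(481.28)), (np.float64(655.8399999999999), np.float64(466.6)), (np.float64(617.9200000000001), np.float64(512.52)), (np.float64(657.5999999999999), np.float64(497.6400000000001))]
55 [(np.float64(622.6800000000001), np.float64(489.0)), (np.float64(662.96), np.float64(474.15999999999997)), (np.float64(624.8), np.float64(520.3599999999999)), (np.float64(664.6400000000001), np.float64(505.31999999999994))]
60 [(np.float64(626.1600000000001), np.float64(492.9200000000001)), (np.float64(666.56), np.float64(478.0)), (np.float64(628.28), np.float64(524.3199999999999)), (np.float64(668.1600000000001), np.float64(509.1600000000001))]
```

```bash
sed -i 's/^ (\*S(52,248).*$/]/' fit.py
cat >> h.py <<'E'
def ray(n,uv,z):
    p=P[n];d=p["R"].T@np.linalg.solve(p["K"],[*uv,1]);o=-p["R"].T@p["t"];return o+d*(z-o[2])/d[2]
def go(x,y,z,yaw):
    "needed tool shift (cm) from measured pose, and rz, so tool y = (-sin,cos)(yaw)"
    s=arm.get_state();R=Ro.from_quat(s["tcp_rot"]).as_matrix()
    d=R.T@(np.array([x,y,z])-s["tcp_pos"])*100
    G=np.column_stack([[-np.cos(yaw),-np.sin(yaw),0],[-np.sin(yaw),np.cos(yaw),0],[0,0,-1]])
    G[:,0]=np.cross(G[:,1],G[:,2])
    rv=Ro.from_matrix(R.T@G).as_rotvec();print("t",d.round(2),"r",rv.round(4),"F",s["ft_force"].round(2),s["clock"])
E
cat >> fit.py <<'E'
for a,b in(((203,197),(195,137)),((262,200),(256,135))):
    B=ray("side",a,0);print(B,[ (h,proj("side",[B[0],B[1],h]).round(1)) for h in(.15,.2,.25,.3)])
go(q[0],q[1],.3,q[2])
E
python3 fit.py|grep -v '^[2-6]'
```

```text
rack [ 0.54180756  0.16330346 -0.25700587] [[-0.1, -0.2], [-0.1, -0.7], [0.2, -0.9], [0.2, 1.1], [0.3, 0.3], [0.2, -0.9], [-0.3, 0.4], [-0.2, -0.2], [-0.0, -0.3]]
unit [ 0.56314944 -0.17688939  0.21044765] [[-0.2, 0.1], [0.6, -0.7], [0.1, -0.6], [0.6, 0.1], [-0.6, -1.2], [0.9, -0.5], [-0.7, -0.9], [0.1, -0.0], [-1.8, 0.0], [0.2, -0.5], [-0.1, -0.3], [-0.1, -1.2]]
[0.1891091  0.27542451 0.        ] [(0.15, array([193.1, 157.9])), (0.2, array([189.5, 143.4])), (0.25, array([185.6, 128.1])), (0.3, array([181.5, 111.9]))]
[0.37698583 0.2094456  0.        ] [(0.15, array([256.8, 160.5])), (0.2, array([254.9, 145.9])), (0.25, array([252.8, 130.4])), (0.3, array([250.7, 114. ]))]
t [-48.44 -28.2   -5.51] r [-0.0017 -0.0002  0.0062] F [ 1.34 -0.05  0.09] 0.1
```

step_arm(
  commands=[
    {"tz":-4,"jaw":-1},
    {"tz":-3.5},
    {"tx":-3.4,"ty":-2},
    {"tx":-3.4,"ty":-2},
    {"tx":-3.4,"ty":-2},
    {"tx":-3.4,"ty":-2},
    {"tx":-3.4,"ty":-2},
    {"tx":-3.4,"ty":-2},
  ],
)

```text
schema error: expected keys tx, ty, tz, rx, ry, rz, jaw
```

step_arm(
  commands=[
    {"tx":-3.4,"ty":-2},
    {"tx":-3.4,"ty":-2},
    {"tx":-3.4,"ty":-2},
    {"tx":-3.4,"ty":-2},
    {"tx":-3.4,"ty":-2},
    {"tx":-3.4,"ty":-2},
    {"tx":-3.4,"ty":-2},
    {"tx":-1},
  ],
)

```text
schema error: expected keys tx, ty, tz, rx, ry, rz, jaw
```

Run:
```python
from h import *;import cv2
go(.5418,.1633,.26,-.257)
p=arm.camera_params("wrist");im=arm.camera("wrist");cv2.imwrite("pics/w1.png",im[:,:,::-1])
np.savez("w1.npz",**p)
s=arm.get_state();print(s["tcp_pos"],s["tcp_rot"])
```

```text
t [-48.44 -28.19  -1.51] r [-0.0017 -0.0002  0.0062] F [ 1.34 -0.05  0.09] 0.1
[0.14257576 0.55665761 0.24461952] [ 1.25097865e-01  9.92144146e-01 -6.95753420e-04 -1.82327892e-04]
```

View pics/w1.png

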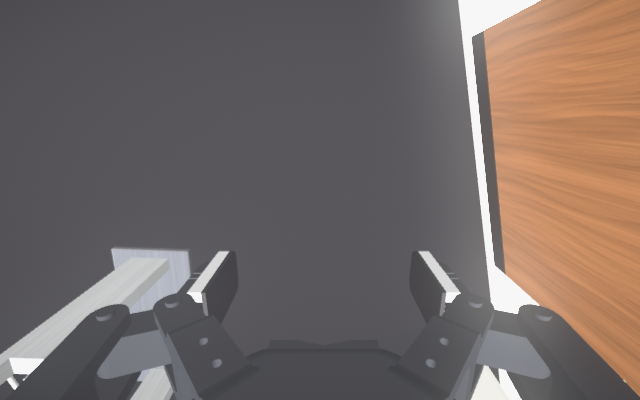

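The move was refused because every row needs all the keys, so the arm is still at the start. The picture shows the large rack's tall posts at left (150,260), so I'll go up first.

step_arm(
  commands=[
    {"tx":0,"ty":0,"tz":-4,"rx":0,"ry":0,"rz":0,"jaw":-1},
    {"tx":0,"ty":0,"tz":-4,"rx":0,"ry":0,"rz":0,"jaw":-1},
    {"tx":0,"ty":0,"tz":-2,"rx":0,"ry":0,"rz":0,"jaw":-1},
    {"tx":-3.4,"ty":-2,"tz":0,"rx":0,"ry":0,"rz":0,"jaw":-1},
    {"tx":-3.4,"ty":-2,"tz":0,"rx":0,"ry":0,"rz":0,"jaw":-1},
    {"tx":-3.4,"ty":-2,"tz":0,"rx":0,"ry":0,"rz":0,"jaw":-1},
    {"tx":-3.4,"ty":-2,"tz":0,"rx":0,"ry":0,"rz":0,"jaw":-1},
    {"tx":-3.4,"ty":-2,"tz":0,"rx":0,"ry":0,"rz":0,"jaw":-1},
  ],
)

```text
clock: 0.82
tcp_pos: [0.2832, 0.4165, 0.3451]
tcp_rot: [0.125, 0.992, -0.0, -0.0]
ft_force: [1.1, 0.8, 0.1]
gripper_width: 0.999
finger_force: 0.0
```

step_arm(
  commands=[
    {"tx":-3.4,"ty":-2,"tz":0,"rx":0,"ry":0,"rz":0,"jaw":-1},
    {"tx":-3.4,"ty":-2,"tz":0,"rx":0,"ry":0,"rz":0,"jaw":-1},
    {"tx":-3.4,"ty":-2,"tz":0,"rx":0,"ry":0,"rz":0,"jaw":-1},
    {"tx":-3.4,"ty":-2,"tz":0,"rx":0,"ry":0,"rz":0,"jaw":-1},
    {"tx":-3.4,"ty":-2,"tz":0,"rx":0,"ry":0,"rz":0,"jaw":-1},
    {"tx":-3.4,"ty":-2,"tz":0,"rx":0,"ry":0,"rz":0,"jaw":-1},
    {"tx":-3.4,"ty":-2,"tz":0,"rx":0,"ry":0,"rz":0,"jaw":-1},
    {"tx":-3.4,"ty":-2,"tz":0,"rx":0,"ry":0,"rz":0,"jaw":-1},
  ],
)

```text
clock: 1.48
tcp_pos: [0.5073, 0.1938, 0.3451]
tcp_rot: [0.125, 0.992, 0.0, -0.0]
ft_force: [1.1, 1.7, 1.0]
gripper_width: 0.998
finger_force: 0.0
```

Run:
```python
from h import *
go(.5418,.1633,.26,-.257)
```

```text
t [-4.11 -2.1   8.51] r [ 0.0001 -0.0004  0.0059] F [1.11 1.71 0.96] 1.4833
```

step_arm(
  commands=[
    {"tx":-2,"ty":-1,"tz":0,"rx":0,"ry":0,"rz":0.006,"jaw":-1},
    {"tx":-2.1,"ty":-1.1,"tz":0,"rx":0,"ry":0,"rz":0,"jaw":-1},
    {"tx":0,"ty":0,"tz":3.5,"rx":0,"ry":0,"rz":0,"jaw":-1},
    {"tx":0,"ty":0,"tz":3,"rx":0,"ry":0,"rz":0,"jaw":-1},
    {"tx":0,"ty":0,"tz":2,"rx":0,"ry":0,"rz":0,"jaw":-1},
    {"tx":0,"ty":0,"tz":0,"rx":0,"ry":0,"rz":0,"jaw":-1},
  ],
)

```text
clock: 1.98
tcp_pos: [0.5379, 0.164, 0.2551]
tcp_rot: [0.128, 0.992, -0.002, -0.005]
ft_force: [-0.2, -0.4, -0.6]
gripper_width: 0.997
finger_force: 0.0
```

Run:
```python
from h import *;import cv2
go(.5418,.1633,.145,-.257)
p=arm.camera_params("wrist");im=arm.camera("wrist");cv2.imwrite("pics/w2.png",im[:,:,::-1])
np.savez("w2.npz",**p)
q=[.5418,.1633,-.257]
for l in((-60,-7,161),(-60,7,161),(60,-7,161),(60,7,161),(144,0,154),(0,0,161)): print(l,proj(0,w(q,np.array(l)/1e3),p).round(1))
```

```text
t [-0.51  0.08 11.01] r [-0.0044 -0.0098 -0.0005] F [-0.24 -0.35 -0.62] 1.9833
(-60, -7, 161) [316.4 138.2]
(-60, 7, 161) [335.2 138.2]
(60, -7, 161) [317.3 280.9]
(60, 7, 161) [333.6 281. ]
(144, 0, 154) [325.2 354.7]
(0, 0, 161) [325.6 214.6]
```

View pics/w2.png

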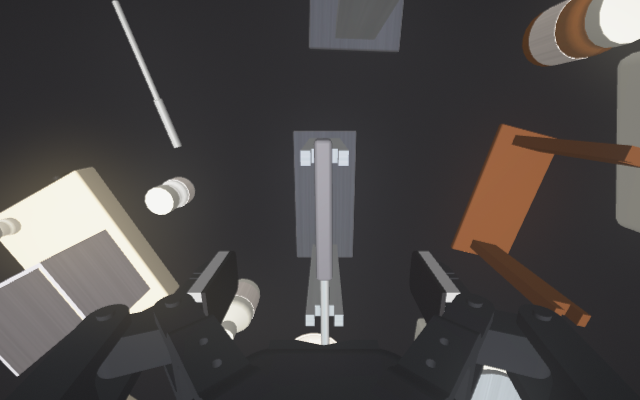

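The wrist view shows the handle centred at column 324, from row 139 to row 281. That is within about 1 mm of the fit. I'll level the tool, descend and check.

step_arm(
  commands=[
    {"tx":-0.5,"ty":-0.05,"tz":0,"rx":-0.004,"ry":-0.01,"rz":0,"jaw":-1},
    {"tx":0,"ty":0,"tz":3,"rx":0,"ry":0,"rz":0,"jaw":-1},
    {"tx":0,"ty":0,"tz":3,"rx":0,"ry":0,"rz":0,"jaw":-1},
    {"tx":0,"ty":0,"tz":0,"rx":0,"ry":0,"rz":0,"jaw":-1},
  ],
)

```text
clock: 2.37
tcp_pos: [0.5441, 0.1628, 0.1974]
tcp_rot: [0.128, 0.992, 0.0, 0.002]
ft_force: [-1.0, -0.4, -0.8]
gripper_width: 0.999
finger_force: 0.0
```

Run:
```python
from h import *
go(.5415,.1622,.145,-.26)
```

```text
t [ 0.26 -0.13  5.24] r [0.0014 0.0045 0.0035] F [-1.   -0.42 -0.81] 2.3667
```

step_arm(
  commands=[
    {"tx":0.1,"ty":-0.1,"tz":1.5,"rx":0,"ry":0,"rz":0.003,"jaw":-1},
    {"tx":0,"ty":0,"tz":1.5,"rx":0,"ry":0,"rz":0,"jaw":-1},
    {"tx":0,"ty":0,"tz":1.2,"rx":0,"ry":0,"rz":0,"jaw":-1},
    {"tx":0,"ty":0,"tz":1,"rx":0,"ry":0,"rz":0,"jaw":-1},
    {"tx":0,"ty":0,"tz":0,"rx":0,"ry":0,"rz":0,"jaw":-1},
    {"tx":0,"ty":0,"tz":0,"rx":0,"ry":0,"rz":0,"jaw":-1},
  ],
)

```text
clock: 2.87
tcp_pos: [0.5463, 0.1627, 0.1496]
tcp_rot: [0.129, 0.992, 0.002, 0.006]
ft_force: [0.4, -0.1, 0.1]
gripper_width: 1.0
finger_force: 0.0
```

Run:
```python
from h import *
go(.5415,.1622,.145,-.26)
```

```text
t [ 0.46 -0.18  0.45] r [0.0048 0.0117 0.0004] F [ 0.38 -0.06  0.08] 2.8667
```

step_arm(
  commands=[
    {"tx":0.4,"ty":-0.15,"tz":0.4,"rx":0.004,"ry":0.01,"rz":0,"jaw":-1},
    {"tx":0,"ty":0,"tz":0,"rx":0,"ry":0,"rz":0,"jaw":-1},
    {"tx":0,"ty":0,"tz":0,"rx":0,"ry":0,"rz":0,"jaw":-1},
    {"tx":0,"ty":0,"tz":0,"rx":0,"ry":0,"rz":0,"jaw":-1},
  ],
)

```text
clock: 3.2
tcp_pos: [0.5415, 0.1622, 0.1448]
tcp_rot: [0.13, 0.992, 0.0, 0.0]
ft_force: [0.6, 0.7, 0.2]
gripper_width: 1.005
finger_force: 0.0
```

Run:
```python
from h import *
go(.5415,.1622,.145,-.26)
```

```text
t [ 0.    0.   -0.02] r [0.0005 0.0008 0.0002] F [0.58 0.68 0.24] 3.2
```

step_arm(
  commands=[
    {"tx":0,"ty":0,"tz":0,"rx":0,"ry":0,"rz":0,"jaw":1},
    {"tx":0,"ty":0,"tz":0,"rx":0,"ry":0,"rz":0,"jaw":1},
    {"tx":0,"ty":0,"tz":0,"rx":0,"ry":0,"rz":0,"jaw":1},
    {"tx":0,"ty":0,"tz":0,"rx":0,"ry":0,"rz":0,"jaw":1},
    {"tx":0,"ty":0,"tz":0,"rx":0,"ry":0,"rz":0,"jaw":1},
    {"tx":0,"ty":0,"tz":0,"rx":0,"ry":0,"rz":0,"jaw":1},
    {"tx":0,"ty":0,"tz":0,"rx":0,"ry":0,"rz":0,"jaw":1},
    {"tx":0,"ty":0,"tz":0,"rx":0,"ry":0,"rz":0,"jaw":1},
  ],
  newtons=30,
)

```text
clock: 3.87
tcp_pos: [0.5413, 0.1622, 0.1443]
tcp_rot: [0.13, 0.992, 0.0, 0.0]
ft_force: [0.6, 0.7, 1.2]
gripper_width: 0.159
finger_force: 29.9
```

step_arm(
  commands=[
    {"tx":0,"ty":0,"tz":0,"rx":0,"ry":0,"rz":0,"jaw":1},
    {"tx":0,"ty":0,"tz":0,"rx":0,"ry":0,"rz":0,"jaw":1},
    {"tx":0,"ty":0,"tz":0,"rx":0,"ry":0,"rz":0,"jaw":1},
    {"tx":0,"ty":0,"tz":0,"rx":0,"ry":0,"rz":0,"jaw":1},
    {"tx":0,"ty":0,"tz":0,"rx":0,"ry":0,"rz":0,"jaw":1},
  ],
  newtons=115,
)

```text
clock: 4.28
tcp_pos: [0.5415, 0.1622, 0.1445]
tcp_rot: [0.13, 0.992, 0.0, 0.0]
ft_force: [-0.3, 0.1, 2.3]
gripper_width: 0.148
finger_force: 112.1
```

step_arm(
  commands=[
    {"tx":0,"ty":0,"tz":-0.5,"rx":0,"ry":0,"rz":0,"jaw":1},
    {"tx":0,"ty":0,"tz":-1,"rx":0,"ry":0,"rz":0,"jaw":1},
    {"tx":0,"ty":0,"tz":-1.5,"rx":0,"ry":0,"rz":0,"jaw":1},
    {"tx":0,"ty":0,"tz":-2,"rx":0,"ry":0,"rz":0,"jaw":1},
    {"tx":0,"ty":0,"tz":-2.5,"rx":0,"ry":0,"rz":0,"jaw":1},
    {"tx":0,"ty":0,"tz":-2.5,"rx":0,"ry":0,"rz":0,"jaw":1},
    {"tx":0,"ty":0,"tz":-1.5,"rx":0,"ry":0,"rz":0,"jaw":1},
    {"tx":0,"ty":0,"tz":0,"rx":0,"ry":0,"rz":0,"jaw":1},
  ],
)

```text
clock: 4.95
tcp_pos: [0.5431, 0.1625, 0.2636]
tcp_rot: [0.129, 0.992, 0.001, 0.004]
ft_force: [1.5, -0.5, -2.0]
gripper_width: 0.147
finger_force: 112.0
```

Run:
```python
from h import *
u=[.56315,-.17689,.21045]
print(w(u,[-.09,0,0]),w(u,[-.07,0,0]))
x,y,_=w(u,[-.07,0,0]); go(x,y,.255,u[2])
import cv2
im=arm.camera("side");cv2.imwrite("pics/s2.png",cv2.resize(im[100:250,250:450,::-1],(800,600),interpolation=cv2.INTER_CUBIC))
```

```text
[ 0.47513567 -0.195691    0.        ] [ 0.49469441 -0.191513    0.        ]
t [ -4.41 -35.46   0.78] r [ 0.0016  0.0077 -0.4702] F [ 1.5  -0.5  -2.03] 4.95
```

View pics/s2.png

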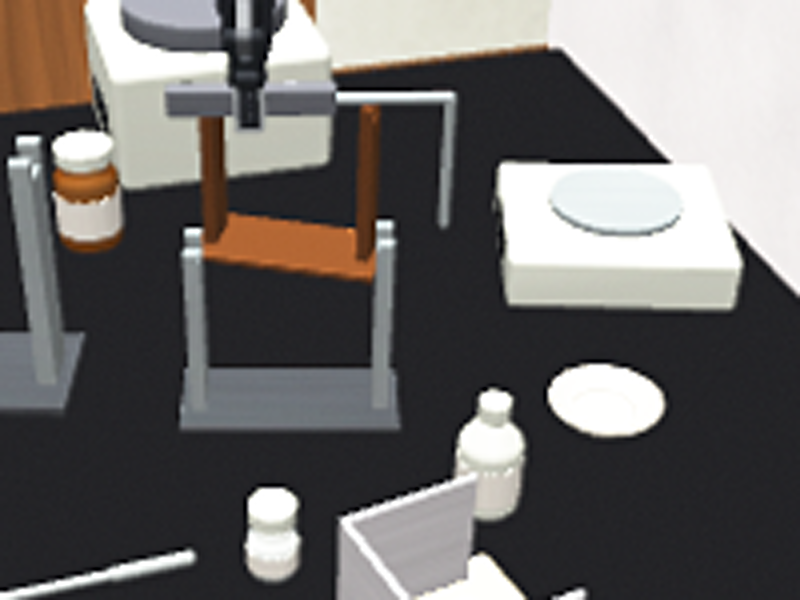

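The rod is held level with its leg hanging down; the bend is at (453,95) and the tip at (445,225) in the crop. Next I'll carry it across to the unit at this height.

step_arm(
  commands=[
    {"tx":-0.2,"ty":-1.5,"tz":0,"rx":0,"ry":0,"rz":0,"jaw":1},
    {"tx":-0.4,"ty":-3,"tz":0,"rx":0,"ry":0,"rz":0,"jaw":1},
    {"tx":-0.5,"ty":-3.5,"tz":0,"rx":0,"ry":0,"rz":0,"jaw":1},
    {"tx":-0.5,"ty":-3.5,"tz":0,"rx":0,"ry":0,"rz":0,"jaw":1},
    {"tx":-0.5,"ty":-3.5,"tz":0,"rx":0,"ry":0,"rz":0,"jaw":1},
    {"tx":-0.5,"ty":-3.5,"tz":0,"rx":0,"ry":0,"rz":0,"jaw":1},
    {"tx":-0.5,"ty":-3.5,"tz":0,"rx":0,"ry":0,"rz":0,"jaw":1},
    {"tx":-0.4,"ty":-3.5,"tz":0,"rx":0,"ry":0,"rz":0,"jaw":1},
  ],
)

```text
clock: 5.67
tcp_pos: [0.5081, -0.0946, 0.2575]
tcp_rot: [0.129, 0.992, 0.0, -0.002]
ft_force: [1.4, -0.2, -1.5]
gripper_width: 0.143
finger_force: 112.1
```

step_arm(
  commands=[
    {"tx":-0.4,"ty":-3.5,"tz":0,"rx":0,"ry":0,"rz":0,"jaw":1},
    {"tx":-0.3,"ty":-3,"tz":0,"rx":0,"ry":0,"rz":-0.05,"jaw":1},
    {"tx":0,"ty":-2,"tz":0,"rx":0,"ry":0,"rz":-0.1,"jaw":1},
    {"tx":0,"ty":0,"tz":0,"rx":0,"ry":0,"rz":-0.12,"jaw":1},
    {"tx":0,"ty":0,"tz":0,"rx":0,"ry":0,"rz":-0.12,"jaw":1},
    {"tx":0,"ty":0,"tz":0,"rx":0,"ry":0,"rz":-0.08,"jaw":1},
    {"tx":0,"ty":0,"tz":0,"rx":0,"ry":0,"rz":0,"jaw":1},
    {"tx":0,"ty":0,"tz":0,"rx":0,"ry":0,"rz":0,"jaw":1},
  ],
)

```text
clock: 6.33
tcp_pos: [0.4947, -0.1772, 0.2579]
tcp_rot: [-0.104, 0.995, 0.001, -0.001]
ft_force: [-0.7, -0.8, -1.1]
gripper_width: 0.147
finger_force: 112.2
```

Run:
```python
from h import *
u=[.56315,-.17689,.21045]
x,y,_=w(u,[-.076,0,0]); go(x,y,.25,u[2])
```

```text
t [ 0.89 -1.4   0.78] r [ 0.0018 -0.0022 -0.0026] F [-0.67 -0.81 -1.13] 6.3333
```

step_arm(
  commands=[
    {"tx":0.4,"ty":-0.7,"tz":0,"rx":0,"ry":0,"rz":-0.002,"jaw":1},
    {"tx":0.5,"ty":-0.7,"tz":0,"rx":0,"ry":0,"rz":0,"jaw":1},
    {"tx":0,"ty":0,"tz":1,"rx":0,"ry":0,"rz":0,"jaw":1},
    {"tx":0,"ty":0,"tz":0,"rx":0,"ry":0,"rz":0,"jaw":1},
    {"tx":0,"ty":0,"tz":0,"rx":0,"ry":0,"rz":0,"jaw":1},
    {"tx":0,"ty":0,"tz":0,"rx":0,"ry":0,"rz":0,"jaw":1},
  ],
)

```text
clock: 6.83
tcp_pos: [0.4895, -0.1929, 0.2489]
tcp_rot: [-0.106, 0.994, 0.0, -0.0]
ft_force: [-0.2, 0.1, -0.2]
gripper_width: 0.143
finger_force: 112.3
```

```bash
cat > look.py <<'E'
from h import *;import cv2,sys
u=[.56315,-.17689,.21045]
x,y,_=w(u,[-.076,0,0]); go(x,y,.25,u[2])
s=arm.get_state();R=Ro.from_quat(s["tcp_rot"]).as_matrix()
tip=s["tcp_pos"]+R@np.array([-.14,0,.0995]);bend=s["tcp_pos"]+R@np.array([-.14,0,-.0055])
a=arm.camera("side")[:,:,::-1];b=arm.camera("scene")[:,:,::-1]
f=lambda im,x,y:cv2.resize(im[y:y+100,x:x+66],(396,600),interpolation=cv2.INTER_CUBIC)
o={"side":(335,185),"scene":(232,175)}
cv2.imwrite(sys.argv[1],np.hstack([f(a,*o["side"]),f(b,*o["scene"])]))
for k,n in enumerate(o):
    for nm,X in(("tip",tip),("bend",bend)): print(n,nm,((proj(n,X)-o[n])*6+[396*k,0]).round())
c,sn=np.cos(u[2]),np.sin(u[2]);d=tip[:2]-u[:2];print("tip own",c*d[0]+sn*d[1],-sn*d[0]+c*d[1],tip[2])
E
python3 look.py pics/l1.png
```

```text
t [ 0.06  0.03 -0.11] r [ 0.0007 -0.0003  0.0014] F [-0.17  0.15 -0.22] 6.8333
side tip [266. 246.]
side bend [291.  30.]
scene tip [624. 330.]
scene bend [611. 113.]
tip own 0.0645618273400033 -3.405936131676765e-05 0.1493745016685053
```

View pics/l1.png

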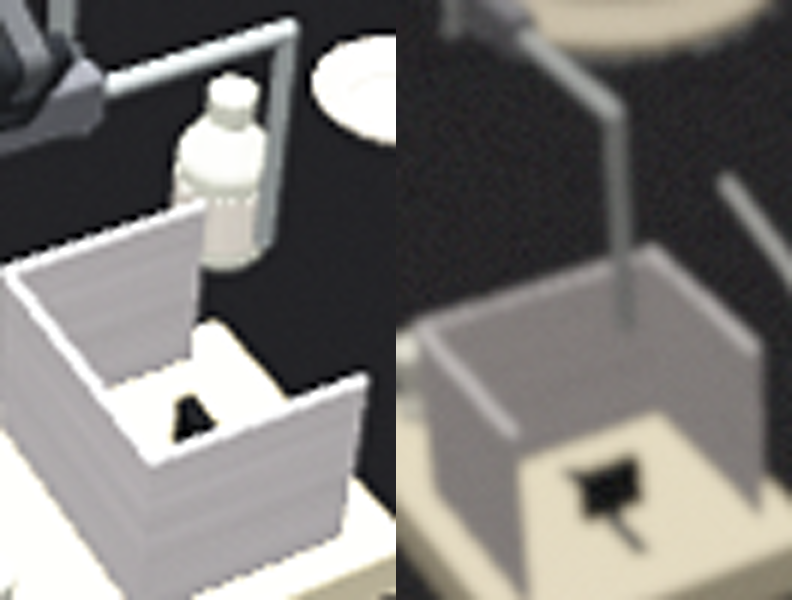

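The tip shows where predicted: (266,246) in the side crop and (624,330) in the scene crop, which is own x 64.5 mm and y 0. The tab is at own x of about 36 mm, so the descent has about 19 mm of clearance behind it.

step_arm(
  commands=[
    {"tx":0,"ty":0,"tz":1.5,"rx":0,"ry":0,"rz":0,"jaw":1},
    {"tx":0,"ty":0,"tz":2,"rx":0,"ry":0,"rz":0,"jaw":1},
    {"tx":0,"ty":0,"tz":2,"rx":0,"ry":0,"rz":0,"jaw":1},
    {"tx":0,"ty":0,"tz":2,"rx":0,"ry":0,"rz":0,"jaw":1},
    {"tx":0,"ty":0,"tz":1.3,"rx":0,"ry":0,"rz":0,"jaw":1},
    {"tx":0,"ty":0,"tz":0,"rx":0,"ry":0,"rz":0,"jaw":1},
    {"tx":0,"ty":0,"tz":0,"rx":0,"ry":0,"rz":0,"jaw":1},
  ],
)

```text
clock: 7.52
tcp_pos: [0.4896, -0.1928, 0.161]
tcp_rot: [-0.106, 0.994, 0.0, -0.0]
ft_force: [0.3, 0.4, -0.7]
gripper_width: 0.145
finger_force: 112.3
```

step_arm(
  commands=[
    {"tx":0,"ty":0,"tz":0.6,"rx":0,"ry":0,"rz":0,"jaw":1},
    {"tx":0,"ty":0,"tz":0.5,"rx":0,"ry":0,"rz":0,"jaw":1},
    {"tx":0,"ty":0,"tz":0,"rx":0,"ry":0,"rz":0,"jaw":1},
    {"tx":0,"ty":0,"tz":0,"rx":0,"ry":0,"rz":0,"jaw":1},
    {"tx":0,"ty":0,"tz":0,"rx":0,"ry":0,"rz":0,"jaw":1},
  ],
)

```text
clock: 7.93
tcp_pos: [0.4898, -0.1932, 0.1506]
tcp_rot: [-0.106, 0.994, -0.0, 0.0]
ft_force: [0.6, 1.1, -1.1]
gripper_width: 0.146
finger_force: 112.3
```

```bash
cat > st.py <<'E'
from h import *
u=[.56315,-.17689,.21045]
F=[];T=[]
for i in range(6): 
    arm.camera("side"); s=arm.get_state();F.append(s["ft_force"]);T.append(s["ft_torque"])
R=Ro.from_quat(s["tcp_rot"]).as_matrix();tip=s["tcp_pos"]+R@np.array([-.14,0,.0995])
c,sn=np.cos(u[2]),np.sin(u[2]);d=tip[:2]-u[:2];F=np.array(F)
print("tip own mm",1e3*(c*d[0]+sn*d[1]),1e3*(-sn*d[0]+c*d[1]),tip[2]*1e3,"along ux",F@[c,sn,0],"mean",(F@[c,sn,0]).mean(),F.mean(0),"T",np.mean(T,0),s["tcp_rot"],s["clock"])
E
python3 st.py
```

```text
tip own mm 64.82648952493986 -0.28142096552080664 50.93182543983135 along ux [-0.38322474  0.62792266 -0.46650307 -0.3720404  -0.67602472  0.84145897] mean -0.07140188339717295 [-0.08312192  0.04732464 -1.0435916 ] T [-0.02047479  0.04466422 -0.01049108] [-1.05912592e-01  9.94375427e-01 -5.13977656e-05  1.71972866e-04] 8.2333
```

step_arm(
  commands=[
    {"tx":0.4,"ty":0,"tz":0.2,"rx":0,"ry":0,"rz":0,"jaw":1},
    {"tx":0.4,"ty":0,"tz":0,"rx":0,"ry":0,"rz":0,"jaw":1},
    {"tx":0.3,"ty":0,"tz":0,"rx":0,"ry":0,"rz":0,"jaw":1},
    {"tx":0.2,"ty":0,"tz":0,"rx":0,"ry":0,"rz":0,"jaw":1},
    {"tx":0.1,"ty":0,"tz":0,"rx":0,"ry":0,"rz":0,"jaw":1},
    {"tx":0.1,"ty":0,"tz":0,"rx":0,"ry":0,"rz":0,"jaw":1},
    {"tx":0.1,"ty":0,"tz":0,"rx":0,"ry":0,"rz":0,"jaw":1},
    {"tx":0.1,"ty":0,"tz":0,"rx":0,"ry":0,"rz":0,"jaw":1},
  ],
)

```text
clock: 8.9
tcp_pos: [0.4733, -0.1966, 0.1482]
tcp_rot: [-0.106, 0.994, 0.0, 0.0]
ft_force: [2.5, 1.4, -2.1]
gripper_width: 0.147
finger_force: 112.1
```

step_arm(
  commands=[
    {"tx":0.1,"ty":0,"tz":0,"rx":0,"ry":0,"rz":0,"jaw":1},
    {"tx":0.1,"ty":0,"tz":0,"rx":0,"ry":0,"rz":0,"jaw":1},
    {"tx":0.1,"ty":0,"tz":0,"rx":0,"ry":0,"rz":0,"jaw":1},
    {"tx":0.1,"ty":0,"tz":0,"rx":0,"ry":0,"rz":0,"jaw":1},
    {"tx":0.1,"ty":0,"tz":0,"rx":0,"ry":0,"rz":0,"jaw":1},
    {"tx":0.1,"ty":0,"tz":0,"rx":0,"ry":0,"rz":0,"jaw":1},
  ],
)

```text
clock: 9.4
tcp_pos: [0.4671, -0.198, 0.1483]
tcp_rot: [-0.106, 0.994, 0.0, 0.0]
ft_force: [2.2, 0.5, -1.3]
gripper_width: 0.14
finger_force: 112.2
```

```bash
python3 st.py
```

```text
tip own mm 41.450734876480126 -0.2365204462677437 48.6900591854191 along ux [2.8508398  1.76989832 1.33450045 1.17167549 1.43407057 1.03639597] mean 1.5995634324819346 [ 1.55772333  0.36480682 -1.423888  ] T [ 0.12186686 -0.20265785  0.02955397] [-1.05910418e-01  9.94375656e-01  3.34753435e-05 -1.90186490e-04] 9.7
```

The switch is sliding at about 2 N. Its stop cannot come before the leg reaches own x of about 26 mm, so I'll continue.

step_arm(
  commands=[
    {"tx":0.15,"ty":0,"tz":0,"rx":0,"ry":0,"rz":0,"jaw":1},
    {"tx":0.15,"ty":0,"tz":0,"rx":0,"ry":0,"rz":0,"jaw":1},
    {"tx":0.15,"ty":0,"tz":0,"rx":0,"ry":0,"rz":0,"jaw":1},
    {"tx":0.15,"ty":0,"tz":0,"rx":0,"ry":0,"rz":0,"jaw":1},
    {"tx":0.15,"ty":0,"tz":0,"rx":0,"ry":0,"rz":0,"jaw":1},
    {"tx":0.15,"ty":0,"tz":0,"rx":0,"ry":0,"rz":0,"jaw":1},
    {"tx":0.15,"ty":0,"tz":0,"rx":0,"ry":0,"rz":0,"jaw":1},
    {"tx":0.1,"ty":0,"tz":0,"rx":0,"ry":0,"rz":0,"jaw":1},
  ],
)

```text
clock: 10.37
tcp_pos: [0.4556, -0.2004, 0.1482]
tcp_rot: [-0.106, 0.994, 0.0, -0.0]
ft_force: [2.3, 0.9, -2.0]
gripper_width: 0.147
finger_force: 112.2
```

step_arm(
  commands=[
    {"tx":0.08,"ty":0,"tz":0,"rx":0,"ry":0,"rz":0,"jaw":1},
    {"tx":0.08,"ty":0,"tz":0,"rx":0,"ry":0,"rz":0,"jaw":1},
    {"tx":0.08,"ty":0,"tz":0,"rx":0,"ry":0,"rz":0,"jaw":1},
  ],
)

```text
clock: 10.62
tcp_pos: [0.4535, -0.2009, 0.1482]
tcp_rot: [-0.106, 0.994, 0.0, 0.0]
ft_force: [1.0, 1.3, -2.2]
gripper_width: 0.145
finger_force: 112.2
```

```bash
python3 st.py
```

```text
tip own mm 27.617389832912867 -0.25188908573764524 48.68631396927191 along ux [1.76522292 1.46872082 1.66880976 1.85736466 0.5475142  0.80785863] mean 1.3525818326042949 [ 1.36665931  0.07695126 -1.45097583] T [ 0.07530077 -0.23723419  0.00041156] [-1.05933497e-01  9.94373203e-01  3.57793026e-05 -1.59573900e-04] 10.9167
```

Now I'll take 0.8 mm rows, four per call, watching the force.

step_arm(
  commands=[
    {"tx":0.08,"ty":0,"tz":0,"rx":0,"ry":0,"rz":0,"jaw":1},
    {"tx":0.08,"ty":0,"tz":0,"rx":0,"ry":0,"rz":0,"jaw":1},
    {"tx":0.04,"ty":0,"tz":0,"rx":0,"ry":0,"rz":0,"jaw":1},
  ],
)

```text
clock: 11.17
tcp_pos: [0.4516, -0.2013, 0.1482]
tcp_rot: [-0.106, 0.994, 0.0, 0.0]
ft_force: [1.4, 1.1, -2.6]
gripper_width: 0.148
finger_force: 112.2
```

```bash
python3 st.py
```

```text
tip own mm 25.784282812152817 -0.27148174472396874 48.72086005204743 along ux [1.47283163 1.91955173 1.42803462 2.11307595 1.00567239 1.34247109] mean 1.5469395683157445 [ 1.47851783  0.48368726 -1.33362549] T [ 0.08644838 -0.27662901  0.01741092] [-1.05933686e-01  9.94373196e-01  2.73414378e-05 -8.30245088e-06] 11.4667
```

step_arm(
  commands=[
    {"tx":0.05,"ty":0,"tz":0,"rx":0,"ry":0,"rz":0,"jaw":1},
    {"tx":0.05,"ty":0,"tz":0,"rx":0,"ry":0,"rz":0,"jaw":1},
  ],
)

```text
clock: 11.63
tcp_pos: [0.451, -0.2014, 0.1482]
tcp_rot: [-0.106, 0.994, 0.0, 0.001]
ft_force: [4.2, 0.6, -3.3]
gripper_width: 0.149
finger_force: 112.1
```

```bash
python3 st.py
```

```text
tip own mm 25.286683126965045 -0.3152853112607388 48.80433178248956 along ux [3.52680362 3.72269859 4.0614732  4.4787607  4.7205205  4.35571829] mean 4.144329147896721 [ 3.94990112  1.34789217 -3.16717587] T [ 0.18633085 -0.57606454  0.02442187] [-1.05825937e-01  9.94384578e-01  9.98347168e-05  4.15873998e-04] 11.9333
```

The hidden stop is at leg own x of about 25 mm, so the tab is at about 16 mm, with 4.2 N on it now. I'll press up to about 8 N in small steps.

step_arm(
  commands=[
    {"tx":0.02,"ty":0,"tz":0,"rx":0,"ry":0,"rz":0,"jaw":1},
    {"tx":0.02,"ty":0,"tz":0,"rx":0,"ry":0,"rz":0,"jaw":1},
    {"tx":0,"ty":0,"tz":0,"rx":0,"ry":0,"rz":0,"jaw":1},
  ],
)

```text
clock: 12.18
tcp_pos: [0.4509, -0.2014, 0.1481]
tcp_rot: [-0.106, 0.994, 0.0, 0.001]
ft_force: [6.1, 1.3, -5.0]
gripper_width: 0.142
finger_force: 112.0
```

```bash
python3 st.py
```

```text
tip own mm 25.23310745259324 -0.34253909328944754 48.85385501495762 along ux [5.12810405 5.60143791 5.74479743 5.82378705 6.29602144 5.42505838] mean 5.669867710066366 [ 5.5066049   1.36311632 -4.75430418] T [ 0.24887298 -0.81443796  0.05359212] [-1.05791133e-01  9.94388104e-01  1.18627386e-04  7.21338097e-04] 12.4833
```

step_arm(
  commands=[
    {"tx":0.02,"ty":0,"tz":0,"rx":0,"ry":0,"rz":0,"jaw":1},
    {"tx":0.02,"ty":0,"tz":0,"rx":0,"ry":0,"rz":0,"jaw":1},
    {"tx":0,"ty":0,"tz":0,"rx":0,"ry":0,"rz":0,"jaw":1},
  ],
)

```text
clock: 12.73
tcp_pos: [0.4509, -0.2014, 0.1481]
tcp_rot: [-0.106, 0.994, 0.0, 0.001]
ft_force: [6.6, 1.3, -5.3]
gripper_width: 0.146
finger_force: 112.0
```

```bash
python3 st.py
```

```text
tip own mm 25.24158416813822 -0.3410637846699557 48.900315376905226 along ux [7.05542616 6.62754465 5.59008825 5.91320082 7.5119989  6.47698355] mean 6.529207054603397 [ 6.24475919  2.02118694 -5.11752964] T [ 0.29580309 -0.90918867  0.06714651] [-1.05743077e-01  9.94392907e-01  1.55750952e-04  1.06007326e-03] 13.0333
```

step_arm(
  commands=[
    {"tx":0.02,"ty":0,"tz":0,"rx":0,"ry":0,"rz":0,"jaw":1},
    {"tx":0.02,"ty":0,"tz":0,"rx":0,"ry":0,"rz":0,"jaw":1},
    {"tx":0,"ty":0,"tz":0,"rx":0,"ry":0,"rz":0,"jaw":1},
  ],
)

```text
clock: 13.28
tcp_pos: [0.4508, -0.2015, 0.1481]
tcp_rot: [-0.106, 0.994, 0.0, 0.001]
ft_force: [7.3, 2.3, -5.9]
gripper_width: 0.141
finger_force: 112.0
```

```bash
python3 st.py; python3 st.py
```

```text
tip own mm 25.255759249833506 -0.3921191144049133 48.982591955303285 along ux [7.12896675 8.31128268 7.56803973 7.47637799 6.53331203 8.59543801] mean 7.602236199419586 [ 7.25994957  2.40527932 -6.10863307] T [ 0.36617937 -1.07900764  0.06059622] [-1.05658271e-01  9.94401478e-01  1.83594703e-04  1.41301404e-03] 13.5833
tip own mm 25.23495577170117 -0.39693460674698494 48.95632098645201 along ux [8.56069623 8.09981872 8.62232422 6.7035045  7.13534106 7.88378677] mean 7.834245252597267 [ 7.51775788  2.30900726 -5.9212649 ] T [ 0.34038966 -1.08244675  0.06704768] [-1.05681909e-01  9.94398994e-01  1.86755763e-04  1.39294390e-03] 13.8833
```

That is about 7.7 N. Holding for over 2 seconds.

step_arm(
  commands=[
    {"tx":0,"ty":0,"tz":0,"rx":0,"ry":0,"rz":0,"jaw":1},
    {"tx":0,"ty":0,"tz":0,"rx":0,"ry":0,"rz":0,"jaw":1},
    {"tx":0,"ty":0,"tz":0,"rx":0,"ry":0,"rz":0,"jaw":1},
    {"tx":0,"ty":0,"tz":0,"rx":0,"ry":0,"rz":0,"jaw":1},
    {"tx":0,"ty":0,"tz":0,"rx":0,"ry":0,"rz":0,"jaw":1},
    {"tx":0,"ty":0,"tz":0,"rx":0,"ry":0,"rz":0,"jaw":1},
    {"tx":0,"ty":0,"tz":0,"rx":0,"ry":0,"rz":0,"jaw":1},
    {"tx":0,"ty":0,"tz":0,"rx":0,"ry":0,"rz":0,"jaw":1},
  ],
)

```text
clock: 14.55
tcp_pos: [0.4508, -0.2015, 0.1481]
tcp_rot: [-0.106, 0.994, 0.0, 0.001]
ft_force: [7.6, 1.9, -6.9]
gripper_width: 0.144
finger_force: 112.0
```

step_arm(
  commands=[
    {"tx":0,"ty":0,"tz":0,"rx":0,"ry":0,"rz":0,"jaw":1},
    {"tx":0,"ty":0,"tz":0,"rx":0,"ry":0,"rz":0,"jaw":1},
    {"tx":0,"ty":0,"tz":0,"rx":0,"ry":0,"rz":0,"jaw":1},
    {"tx":0,"ty":0,"tz":0,"rx":0,"ry":0,"rz":0,"jaw":1},
    {"tx":0,"ty":0,"tz":0,"rx":0,"ry":0,"rz":0,"jaw":1},
    {"tx":0,"ty":0,"tz":0,"rx":0,"ry":0,"rz":0,"jaw":1},
    {"tx":0,"ty":0,"tz":0,"rx":0,"ry":0,"rz":0,"jaw":1},
    {"tx":0,"ty":0,"tz":0,"rx":0,"ry":0,"rz":0,"jaw":1},
  ],
)

```text
clock: 15.22
tcp_pos: [0.4508, -0.2015, 0.1481]
tcp_rot: [-0.106, 0.994, 0.0, 0.001]
ft_force: [7.3, 2.7, -6.4]
gripper_width: 0.145
finger_force: 112.0
```

step_arm(
  commands=[
    {"tx":0,"ty":0,"tz":0,"rx":0,"ry":0,"rz":0,"jaw":1},
    {"tx":0,"ty":0,"tz":0,"rx":0,"ry":0,"rz":0,"jaw":1},
    {"tx":0,"ty":0,"tz":0,"rx":0,"ry":0,"rz":0,"jaw":1},
    {"tx":0,"ty":0,"tz":0,"rx":0,"ry":0,"rz":0,"jaw":1},
    {"tx":0,"ty":0,"tz":0,"rx":0,"ry":0,"rz":0,"jaw":1},
    {"tx":0,"ty":0,"tz":0,"rx":0,"ry":0,"rz":0,"jaw":1},
    {"tx":0,"ty":0,"tz":0,"rx":0,"ry":0,"rz":0,"jaw":1},
    {"tx":0,"ty":0,"tz":0,"rx":0,"ry":0,"rz":0,"jaw":1},
  ],
)

```text
clock: 15.88
tcp_pos: [0.4508, -0.2015, 0.1481]
tcp_rot: [-0.106, 0.994, 0.0, 0.001]
ft_force: [7.2, 2.1, -6.1]
gripper_width: 0.139
finger_force: 112.0
```

```bash
python3 st.py
```

```text
tip own mm 25.257804586526376 -0.38676428062227663 48.96833470027223 along ux [7.60483305 7.03800074 6.29040301 6.83576647 7.78297233 6.49353538] mean 7.007585163523575 [ 6.77522142  1.82788612 -5.57042417] T [ 0.33729711 -1.05026719  0.0740588 ] [-1.05679362e-01  9.94399244e-01  1.84573483e-04  1.40771609e-03] 16.1833
```

step_arm(
  commands=[
    {"tx":-0.1,"ty":0,"tz":0,"rx":0,"ry":0,"rz":0,"jaw":1},
    {"tx":-0.2,"ty":0,"tz":0,"rx":0,"ry":0,"rz":0,"jaw":1},
    {"tx":-0.4,"ty":0,"tz":0,"rx":0,"ry":0,"rz":0,"jaw":1},
    {"tx":-0.5,"ty":0,"tz":0,"rx":0,"ry":0,"rz":0,"jaw":1},
    {"tx":-0.5,"ty":0,"tz":0,"rx":0,"ry":0,"rz":0,"jaw":1},
    {"tx":-0.3,"ty":0,"tz":0,"rx":0,"ry":0,"rz":0,"jaw":1},
    {"tx":0,"ty":0,"tz":0,"rx":0,"ry":0,"rz":0,"jaw":1},
    {"tx":0,"ty":0,"tz":0,"rx":0,"ry":0,"rz":0,"jaw":1},
  ],
)

```text
clock: 16.85
tcp_pos: [0.469, -0.1974, 0.1481]
tcp_rot: [-0.106, 0.994, 0.0, -0.0]
ft_force: [-0.3, 0.1, -1.1]
gripper_width: 0.147
finger_force: 112.4
```

```bash
python3 st.py
```

```text
tip own mm 43.413069606120864 -0.235470439571896 48.71262253151426 along ux [-0.55696578  0.26152446 -0.51101072 -0.45503206  0.21547814 -0.56239589] mean -0.268066974289642 [-0.25181633 -0.10438709 -0.93763431] T [-0.00926835  0.0652612  -0.01475428] [-1.05846170e-01  9.94382514e-01  5.56452595e-05 -4.02910069e-05] 17.15
```

Contact is released. I'll lift straight up, then look at the switch and at how the rod sits in the grip.

step_arm(
  commands=[
    {"tx":0,"ty":0,"tz":-1.5,"rx":0,"ry":0,"rz":0,"jaw":1},
    {"tx":0,"ty":0,"tz":-2,"rx":0,"ry":0,"rz":0,"jaw":1},
    {"tx":0,"ty":0,"tz":-2.5,"rx":0,"ry":0,"rz":0,"jaw":1},
    {"tx":0,"ty":0,"tz":-2.5,"rx":0,"ry":0,"rz":0,"jaw":1},
    {"tx":0,"ty":0,"tz":-2,"rx":0,"ry":0,"rz":0,"jaw":1},
    {"tx":0,"ty":0,"tz":-1,"rx":0,"ry":0,"rz":0,"jaw":1},
    {"tx":0,"ty":0,"tz":0,"rx":0,"ry":0,"rz":0,"jaw":1},
    {"tx":0,"ty":0,"tz":0,"rx":0,"ry":0,"rz":0,"jaw":1},
  ],
)

```text
clock: 17.82
tcp_pos: [0.4687, -0.1974, 0.2629]
tcp_rot: [-0.106, 0.994, 0.0, -0.0]
ft_force: [-0.0, 1.0, -1.2]
gripper_width: 0.143
finger_force: 112.5
```

```bash
python3 look.py pics/l2.png
python3 - <<'E'
from h import *
u=[.56315,-.17689,.21045]
for lx in(16,):
  print([(((proj("scene",w(u,np.array(l)/1e3)))-[232,175])*6+[396,0]).round() for l in((lx+5,-15,66),(lx+5,15,66),(lx+5,-15,40),(lx+5,15,40))])
go(.5415,.1622,.26,-.26)
E
```

```text
t [-2.06  0.03  1.28] r [ 0.0002 -0.0001  0.0017] F [-0.04  1.03 -1.2 ] 17.8167
side tip [223. 235.]
side bend [245.  14.]
scene tip [599. 279.]
scene bend [585.  62.]
tip own 0.04335640889700381 -0.00011916088689493953 0.1633366124691908
[array([558., 449.]), array([618., 428.]), array([562., 495.]), array([620., 474.])]
t [-14.74  33.57   0.2 ] r [ 0.0017 -0.0028  0.4721] F [ 0.44 -0.05 -1.61] 17.9167
```

View pics/l2.png

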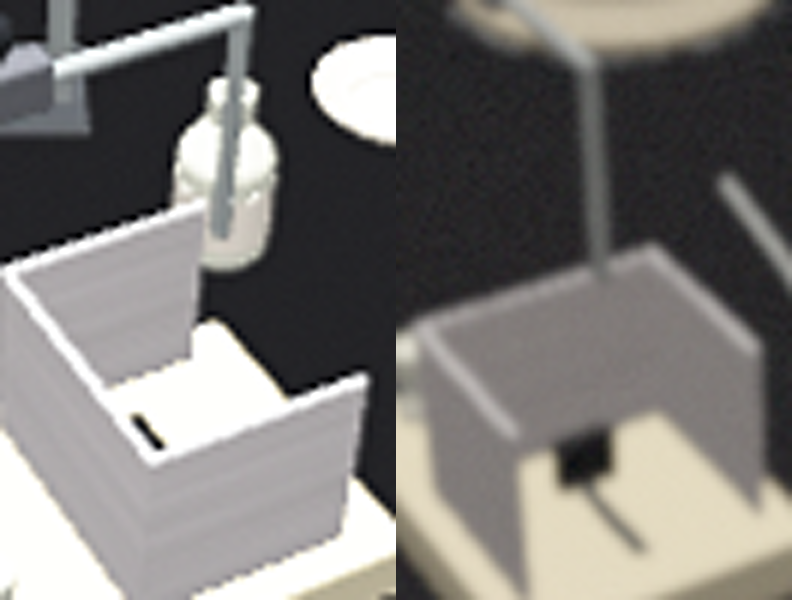

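The tab now sits forward at scene crop (585,460), which is own x of about 16–18 mm, so it is on. The rod is unslipped, with its tip at (222,236). I'll turn back and carry it to the rack a little higher.

step_arm(
  commands=[
    {"tx":0,"ty":0,"tz":-1,"rx":0,"ry":0,"rz":0.06,"jaw":1},
    {"tx":0,"ty":0,"tz":-1,"rx":0,"ry":0,"rz":0.11,"jaw":1},
    {"tx":0,"ty":0,"tz":-1,"rx":0,"ry":0,"rz":0.12,"jaw":1},
    {"tx":0,"ty":0,"tz":0,"rx":0,"ry":0,"rz":0.11,"jaw":1},
    {"tx":0,"ty":1,"tz":0,"rx":0,"ry":0,"rz":0.07,"jaw":1},
    {"tx":0.2,"ty":2.5,"tz":0,"rx":0,"ry":0,"rz":0,"jaw":1},
    {"tx":0.2,"ty":3.5,"tz":0,"rx":0,"ry":0,"rz":0,"jaw":1},
    {"tx":0.2,"ty":3.5,"tz":0,"rx":0,"ry":0,"rz":0,"jaw":1},
  ],
)

```text
clock: 18.58
tcp_pos: [0.4886, -0.0935, 0.2913]
tcp_rot: [0.13, 0.992, 0.0, -0.002]
ft_force: [0.2, 0.5, -1.1]
gripper_width: 0.146
finger_force: 112.6
```

step_arm(
  commands=[
    {"tx":0.2,"ty":3.5,"tz":0,"rx":0,"ry":0,"rz":0,"jaw":1},
    {"tx":0.2,"ty":3.5,"tz":0,"rx":0,"ry":0,"rz":0,"jaw":1},
    {"tx":0.2,"ty":3.5,"tz":0,"rx":0,"ry":0,"rz":0,"jaw":1},
    {"tx":0.2,"ty":3.5,"tz":0,"rx":0,"ry":0,"rz":0,"jaw":1},
    {"tx":0.2,"ty":3,"tz":0,"rx":0,"ry":0,"rz":0,"jaw":1},
    {"tx":0.2,"ty":2.5,"tz":0,"rx":0,"ry":0,"rz":0,"jaw":1},
    {"tx":0,"ty":1,"tz":0,"rx":0,"ry":0,"rz":0,"jaw":1},
    {"tx":0,"ty":0,"tz":0,"rx":0,"ry":0,"rz":0,"jaw":1},
  ],
)

```text
clock: 19.25
tcp_pos: [0.5297, 0.1089, 0.2915]
tcp_rot: [0.127, 0.992, 0.0, -0.001]
ft_force: [0.4, 0.4, -1.2]
gripper_width: 0.143
finger_force: 112.6
```

step_arm(
  commands=[
    {"tx":0,"ty":0,"tz":0,"rx":0,"ry":0,"rz":0,"jaw":1},
    {"tx":0,"ty":0,"tz":0,"rx":0,"ry":0,"rz":0,"jaw":1},
    {"tx":0,"ty":0,"tz":0,"rx":0,"ry":0,"rz":0,"jaw":1},
  ],
)

```text
clock: 19.5
tcp_pos: [0.5297, 0.1055, 0.293]
tcp_rot: [0.129, 0.992, -0.0, -0.0]
ft_force: [-0.5, -0.7, -1.4]
gripper_width: 0.146
finger_force: 112.6
```

Run:
```python
from h import *
go(.5415,.1622,.18,-.26)
```

```text
t [ 0.31  5.79 11.29] r [-0.0008 -0.0005  0.0005] F [-0.49 -0.66 -1.4 ] 19.5
```

step_arm(
  commands=[
    {"tx":0.1,"ty":1.5,"tz":0,"rx":0,"ry":0,"rz":0,"jaw":1},
    {"tx":0.1,"ty":2.3,"tz":0,"rx":0,"ry":0,"rz":0,"jaw":1},
    {"tx":0.1,"ty":1.5,"tz":0,"rx":0,"ry":0,"rz":0,"jaw":1},
    {"tx":0,"ty":0.5,"tz":1,"rx":0,"ry":0,"rz":0,"jaw":1},
    {"tx":0,"ty":0,"tz":3,"rx":0,"ry":0,"rz":0,"jaw":1},
    {"tx":0,"ty":0,"tz":3,"rx":0,"ry":0,"rz":0,"jaw":1},
    {"tx":0,"ty":0,"tz":2.5,"rx":0,"ry":0,"rz":0,"jaw":1},
    {"tx":0,"ty":0,"tz":1,"rx":0,"ry":0,"rz":0,"jaw":1},
  ],
)

```text
clock: 20.17
tcp_pos: [0.539, 0.1619, 0.184]
tcp_rot: [0.129, 0.992, -0.001, -0.004]
ft_force: [-1.0, -0.8, -1.2]
gripper_width: 0.144
finger_force: 112.7
```

step_arm(
  commands=[
    {"tx":0,"ty":0,"tz":0,"rx":0,"ry":0,"rz":0,"jaw":1},
    {"tx":0,"ty":0,"tz":0,"rx":0,"ry":0,"rz":0,"jaw":1},
    {"tx":0,"ty":0,"tz":0,"rx":0,"ry":0,"rz":0,"jaw":1},
    {"tx":0,"ty":0,"tz":0,"rx":0,"ry":0,"rz":0,"jaw":1},
  ],
)

```text
clock: 20.5
tcp_pos: [0.5431, 0.1638, 0.1902]
tcp_rot: [0.129, 0.992, 0.001, 0.002]
ft_force: [-0.1, -0.6, -1.2]
gripper_width: 0.144
finger_force: 112.7
```

Run:
```python
from h import *
go(.5415,.1622,.1445,-.26)
```

```text
t [ 0.14 -0.2   4.56] r [0.0016 0.0035 0.0018] F [-0.15 -0.61 -1.19] 20.5
```

step_arm(
  commands=[
    {"tx":0.1,"ty":-0.2,"tz":0,"rx":0,"ry":0,"rz":0.002,"jaw":1},
    {"tx":0,"ty":0,"tz":1,"rx":0,"ry":0,"rz":0,"jaw":1},
    {"tx":0,"ty":0,"tz":1.2,"rx":0,"ry":0,"rz":0,"jaw":1},
    {"tx":0,"ty":0,"tz":0,"rx":0,"ry":0,"rz":0,"jaw":1},
    {"tx":0,"ty":0,"tz":0,"rx":0,"ry":0,"rz":0,"jaw":1},
    {"tx":0,"ty":0,"tz":0,"rx":0,"ry":0,"rz":0,"jaw":1},
    {"tx":0,"ty":0,"tz":0,"rx":0,"ry":0,"rz":0,"jaw":1},
  ],
)

```text
clock: 21.08
tcp_pos: [0.5408, 0.1623, 0.1668]
tcp_rot: [0.129, 0.992, 0.0, 0.001]
ft_force: [0.2, -0.4, -0.7]
gripper_width: 0.145
finger_force: 112.7
```

Run:
```python
from h import *
go(.5415,.1622,.1445,-.26)
```

```text
t [-0.07  0.01  2.23] r [0.0006 0.001  0.0003] F [ 0.2  -0.38 -0.71] 21.0833
```

step_arm(
  commands=[
    {"tx":-0.05,"ty":0,"tz":0.5,"rx":0,"ry":0,"rz":0,"jaw":1},
    {"tx":0,"ty":0,"tz":0.5,"rx":0,"ry":0,"rz":0,"jaw":1},
    {"tx":0,"ty":0,"tz":0.5,"rx":0,"ry":0,"rz":0,"jaw":1},
    {"tx":0,"ty":0,"tz":0.3,"rx":0,"ry":0,"rz":0,"jaw":1},
    {"tx":0,"ty":0,"tz":0.2,"rx":0,"ry":0,"rz":0,"jaw":1},
    {"tx":0,"ty":0,"tz":0.1,"rx":0,"ry":0,"rz":0,"jaw":1},
    {"tx":0,"ty":0,"tz":0.05,"rx":0,"ry":0,"rz":0,"jaw":1},
    {"tx":0,"ty":0,"tz":0,"rx":0,"ry":0,"rz":0,"jaw":1},
  ],
)

```text
clock: 21.75
tcp_pos: [0.5409, 0.162, 0.1448]
tcp_rot: [0.13, 0.992, 0.0, 0.0]
ft_force: [-0.6, -1.6, -0.5]
gripper_width: 0.144
finger_force: 112.7
```

Run:
```python
from h import *
for i in range(3): arm.camera("side"); go(.5415,.1622,.1445,-.26)
```

```text
t [-0.05  0.03  0.04] r [0.0003 0.0003 0.0003] F [ 0.62 -0.23 -1.69] 21.8
t [-0.04  0.03  0.04] r [0.0003 0.0004 0.0003] F [ 0.27  0.52 -0.91] 21.85
t [-0.04  0.02  0.04] r [0.0004 0.0005 0.0002] F [-0.07 -0.04 -1.05] 21.9
```

step_arm(
  commands=[
    {"tx":0,"ty":0,"tz":0.05,"rx":0,"ry":0,"rz":0,"jaw":1},
    {"tx":0,"ty":0,"tz":0,"rx":0,"ry":0,"rz":0,"jaw":1},
    {"tx":0,"ty":0,"tz":0,"rx":0,"ry":0,"rz":0,"jaw":1},
    {"tx":0,"ty":0,"tz":0,"rx":0,"ry":0,"rz":0,"jaw":1},
  ],
  newtons=20,
)

```text
clock: 22.23
tcp_pos: [0.5411, 0.1621, 0.1445]
tcp_rot: [0.13, 0.992, 0.0, 0.0]
ft_force: [0.7, -0.2, 1.0]
gripper_width: 0.15
finger_force: 113.1
```

step_arm(
  commands=[
    {"tx":0,"ty":0,"tz":0,"rx":0,"ry":0,"rz":0,"jaw":0.4},
    {"tx":0,"ty":0,"tz":0,"rx":0,"ry":0,"rz":0,"jaw":0},
    {"tx":0,"ty":0,"tz":0,"rx":0,"ry":0,"rz":0,"jaw":-0.4},
    {"tx":0,"ty":0,"tz":0,"rx":0,"ry":0,"rz":0,"jaw":-0.4},
    {"tx":0,"ty":0,"tz":0,"rx":0,"ry":0,"rz":0,"jaw":-0.4},
    {"tx":0,"ty":0,"tz":0,"rx":0,"ry":0,"rz":0,"jaw":-0.4},
    {"tx":0,"ty":0,"tz":0,"rx":0,"ry":0,"rz":0,"jaw":-0.4},
  ],
)

```text
clock: 22.82
tcp_pos: [0.5408, 0.162, 0.1442]
tcp_rot: [0.13, 0.992, 0.0, 0.0]
ft_force: [-0.2, 0.6, 0.9]
gripper_width: 0.699
finger_force: 0.0
```

step_arm(
  commands=[
    {"tx":0,"ty":0,"tz":-0.5,"rx":0,"ry":0,"rz":0,"jaw":-0.4},
    {"tx":0,"ty":0,"tz":-1.5,"rx":0,"ry":0,"rz":0,"jaw":-0.4},
    {"tx":0,"ty":0,"tz":-2.5,"rx":0,"ry":0,"rz":0,"jaw":-0.4},
    {"tx":0,"ty":0,"tz":-3,"rx":0,"ry":0,"rz":0,"jaw":-0.4},
    {"tx":0,"ty":0,"tz":-3,"rx":0,"ry":0,"rz":0,"jaw":-0.4},
    {"tx":0,"ty":0,"tz":-1.5,"rx":0,"ry":0,"rz":0,"jaw":-0.4},
    {"tx":0,"ty":0,"tz":0,"rx":0,"ry":0,"rz":0,"jaw":-0.4},
    {"tx":0,"ty":0,"tz":0,"rx":0,"ry":0,"rz":0,"jaw":-0.4},
  ],
)

```text
clock: 23.48
tcp_pos: [0.5411, 0.1621, 0.2653]
tcp_rot: [0.13, 0.992, 0.0, 0.001]
ft_force: [0.4, 0.6, -0.6]
gripper_width: 0.702
finger_force: 0.0
```

Run:
```python
import cv2,numpy as np
from h import *
a=arm.camera("side")[:,:,::-1];b=arm.camera("scene")[:,:,::-1]
c=lambda im,x,y:cv2.resize(im[y:y+150,x:x+100],(400,600),interpolation=cv2.INTER_CUBIC)
cv2.imwrite("pics/end.png",np.hstack([c(a,282,120),c(b,325,130)]))
g=cv2.absdiff(a,cv2.imread("pics/side0.png"))[145:220,282:382];print(g.mean(),g.max())
```

```text
1.3787555555555555 95
```

View pics/end.png

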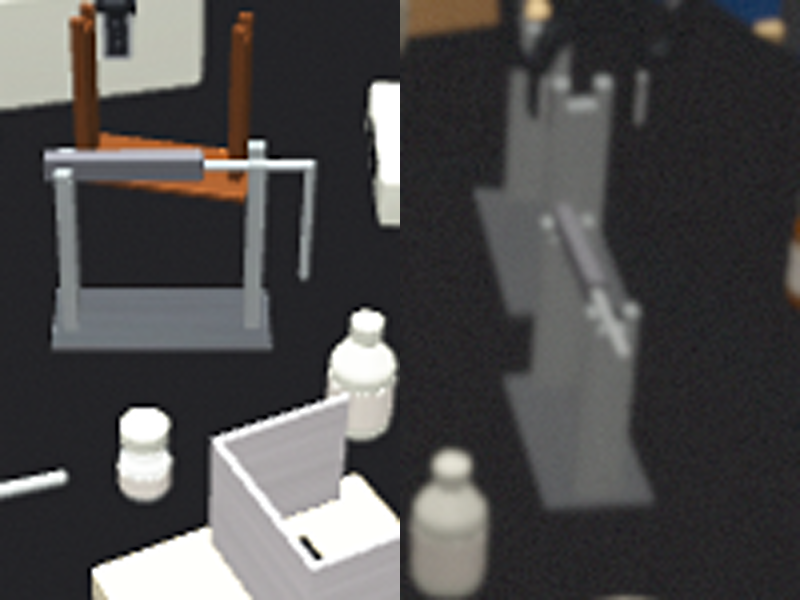

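The rod hangs in both notches as before, with its bend at side (360,161) and its tip at (358,190), both unchanged. The gripper is clear above it, the switch is forward, and the bystanders in view are in place.

```bash
python3 -c "
from rig import arm
print(arm.finish_job())"
```

```text
the job is handed in; nothing more can be done
None
```

The switch was pulled to its hidden stop and held there at 7–8 N for over 2 s. The rod is back in its rack with the switch left on, and the job was handed in at about 24 s of the 64 s allowed; no verdict came back.

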